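# Fetch the extension bar from under the drawer's sliding tray

### The arm

A 6-joint arm with a two-finger parallel gripper is mounted at the origin on a cart in front of the work surface, level with it; the furniture and walls round the work are solid. World frame = base frame: x ahead of the robot, y to its left, z up, the work surface at z = 0. Lengths are in m, angles in rad, forces in N, time in s.
With the tool pointing down it reaches from about 0.35 to 0.8 m from the base axis. Payload 7.3 kg.
Tool frame: the origin (TCP) lies between the finger pads; the fingertips stand 25 mm ahead of it and the grasp point (between the pads) lies 6 mm ahead of it (r.tip_extent is the distance from the TCP to the fingertips, in m); z points along the fingers, y is the line along which they close (so a half turn about z gives the same grasp; the last joint's range is limited). The gripper opens to 85 mm and grips with 20 to 120 N. Pads are 22 mm wide; open, the fingers measure 114 mm over their backs; the gripper's body (76 mm by 85 mm) begins 54 mm behind the grasp point. The pads swing forward as they close: fully open they stand 13 mm farther back than shut.
Start: joints at [-1.444, 0.342, 1.524, -0, 1.275, -0.146], TCP at [0.141, -0.506, 0.256] pointing down, gripper open.
Joint ranges: [-2.53, 2.53], [-0.77, 2.02], [0.04, 2.7], [-1, 4.14], [0.28, 2.66], [-3.11, 3.11]. Speed limits (rad/s): [2.57, 2.57, 3.14, 3.14, 3.14, 3.14].

### API

Orientations are given as a unit quaternion [x, y, z, w].
In Python, from workcell import r, command_gripper, optics gives the robot as it stands. The module is installed in compiled form; this text tells all that it offers. Calls block until the motion is done:
- r.reach(position, orientation): joint-space move of the TCP to a pose.
- r.move_straight(position, orientation=None, speed=0.15, max_force=None): straight line of the TCP; orientation=None keeps the orientation; speed is the mean speed in m/s. With max_force (N) it stops when the force on the tool has changed by that much, and returns True; else False.
- r.movej(angles): joint-space move.
- command_gripper(opening, force=None): finger opening in m; force is the grip in N (None keeps the last); returns when the fingers have stopped.
- r.hold(seconds).
- r.solve_ik(position, orientation): joint angles nearest the present ones, or None.
- r.read_state(): the state.
- optics.get_image(name): name is "side" or "top"; returns (picture, depth): 400x640x3 uint8, red, green, blue; 400x640 float32, m along the optical axis (not along the pixel's ray), 0 where there is no reading.
- optics.camera_model(name): a dict with "K" (3x3 intrinsics, pixels), "R" (3x3) and "t" (3): a world point X has camera coordinates R X + t. Camera axes: x right, y down, z forward; pixel columns grow to the right and rows downward; lengths in m; the calibration is good to about 2 mm. A picture is of the moment at which its call begins. camera_model takes no time and is no camera call.
A pose or a line that the arm cannot do raises r.PlanningError and nothing moves.
- r.finish_job(): hands the job in; it is judged then, once.
The state is a dict: "time_s": time; "joint_positions": joint angles; "dq": joint speeds; "tau": joint torques, N m; "eef_pos": TCP position; "eef_rot": TCP orientation; "contact_force": force on the tool from outside, world axes, zero at the start; "torque": the same for the moment, N m; "grip_width": finger opening in m; "grip_force": force on a finger pad.
Only numpy, scipy, OpenCV 4.12 (cv2) and the standard library are available. Lean on these libraries where they do the work, as an engineer would, in place of code of your own. Each camera call takes 0.05 s, during which the arm holds its last target. There are 200 camera calls.

### The job

The ratchet lying on the cart needs its extension bar, which is on the floor of the red tool drawer, hidden under the sliding steel tray. Slide the tray along the drawer until the bar is uncovered, take the bar out and lay it gently on the cart close alongside the ratchet, parallel to it with their middles roughly level and not touching it, then slide the tray fully home over the front of the drawer again. Keep the grease tin in the tray upright and do not shift the ratchet or the universal joint.

Things in the scene. Friction and masses are not known exactly. Their poses are not given: they have to be found in the camera images.
- drawer: open red steel tool drawer, fixed on the cart, 370 long (its x, front end toward the robot to back), 150 wide (165 over its side slides); walls 3 thick, 50 high, folded rims leave 134 clear. Origin: centre of underside. Front panel 184 wide, 56 high, inner face at x = -181; back wall's at +182. Floor liner 5 above the cart. A wrench and a punch, 12 thick at most, lie in its back half. All mm.
- tray (a joint): travel (m) of the steel tray (174 x 150 mm) captive on the drawer's rims, toward the drawer's back: 0 = fully home at its front stop, over the front half; 0.186 = at its back stop, front 187 mm open. Starts within 12 mm of home, stays where left, slides with about 3 N. Underside 34, floor 36, walls' top 72 mm above the cart. Holds the tin, a tape roll, a bolt and a nut.
- tray_handle (a point): centre of the tray's handle: round steel bar 8 mm thick, 80 mm long across the drawer (its y), 100 mm above the cart; free space below it down to the tray's divider at 70 mm; nothing else on the tray rises over 78 mm. At tray travel q it is at drawer x = -75 mm + q, y = 0. It can be pushed or hooked from either side along the drawer's x.
- extension_bar: chromed steel socket extension bar, 163 mm long (its y), about 0.22 kg, lying on the drawer's floor roughly along the drawer, wholly under the tray when home. Shank 12 mm wide, ends 19 mm, 20 mm high. Origin: middle of its length, on its underside. Grip it across the middle, along its x.
- ratchet: ratchet lying loose on the cart, 204 mm long (its y): red grip to +y, 15 mm wide; head to -y, 37 mm wide (x from -18 to +18 mm), 28 mm high. Origin: middle of its length, on the cart top. The bar has room alongside it on its +x side, away from the robot (about 85 mm free).
- grease_tin: round lidded grease tin, 64 mm in diameter, 42 mm high, 0.18 kg, standing loose in the front compartment of the tray. Origin: centre of its underside; z is its upright axis.
- u_joint: silver universal joint, 20 x 71 x 20 mm, lying on the cart between the ratchet and the drawer's left side; a bystander. Origin: centre of its underside, y along it.
Things that resemble listed ones, but are neither listed nor needed, are in the scene too. There is more than one size of the grease_tin; the job needs the smaller.

How it is judged:
On the way, in this order (a step that is already met when the one before it is completed fails the run):
1. the tray has been slid back at least 140 mm (value of joint tray above 0.14 m), for 0.2 s.
2. the extension bar lies flat on the cart alongside the ratchet, let go and at rest ((x of extension_bar in the frame of ratchet between 0.022 and 0.09 m or x of extension_bar in the frame of ratchet between -0.09 and -0.022 m) and y of extension_bar in the frame of ratchet between -0.045 and 0.045 m and angle between the y axis of extension_bar and the y axis of ratchet, either way round below 0.25 rad and height (world z) of extension_bar below 0.026 m and angle between extension_bar's own y axis and vertical between 1.5 and 1.64 rad and contact force between extension_bar and ratchet below 0.05 N and contact force between extension_bar and the fingers below 0.05 N and linear speed of extension_bar below 0.03 m/s), for 0.3 s.
At the end, for the whole second after the job is handed in: The extension bar lies flat and at rest on the cart beside the ratchet: centre lines 22 to 90 mm apart, middles within 45 mm of each other lengthwise, parallel within 0.25 rad, not touching; the tray is home within 6 mm of its stop; the tin stands upright in the tray (all of step 2 and value of joint tray below 0.006 m and angle between grease_tin's own z axis and vertical below 0.2 rad and height (world z) of grease_tin above 0.03 m).
It fails at once if the grease tin tips over (angle between grease_tin's own z axis and vertical above 0.5 rad).
It fails at once if the ratchet is shifted more than 30 mm (distance of ratchet from where it was at the start of the episode above 0.03 m).
It fails at once if the universal joint is shifted more than 40 mm (distance of u_joint from where it was at the start of the episode above 0.04 m).
It fails at once if the bar is dropped (falls faster than 0.8 m/s out of the grip) (linear speed of extension_bar above 0.8 m/s and contact force between extension_bar and the fingers below 0.1 N).
It also fails if it takes over 61 s, if anything falls off the work surface, if the arm or the gripper's body presses on something with over 40 N, if the wrist force passes 120 N, or if a joint passes its speed limit or range.

## Working session

There is one attempt and no reset: what is moved stays moved. The work goes in short steps, each a Python script; the robot and the scene stay as the last script left them, time stands still between calls to the robot, and variables do not carry over. Pictures are saved under pics/ and viewed, at most 10 in all, crops included, and the job is handed in when it is done.

```bash
mkdir -p pics; python3 - <<'E'
from workcell import r, optics
import cv2, numpy as np
for n in("top","side"):
    im,d=optics.get_image(n); cv2.imwrite(f"pics/{n}0.png",im[:,:,::-1]); np.save(f"{n}0.npy",d)
    m=optics.camera_model(n); print(n,m["K"],m["R"],m["t"],(d>0).mean())
s=r.read_state();print(s["time_s"],s["eef_pos"],s["eef_rot"],s["contact_force"])
E
```

```text
top [[436.50174258   0.         312.43154212]
 [  0.         436.50174258 196.71001753]
 [  0.           0.           1.        ]] [[ 0.01499222 -0.9995714   0.02514461]
 [-0.99077443 -0.01823836 -0.13428846]
 [ 0.1346895  -0.02289935 -0.99062322]] [0.0133213  0.48395718 0.87699843] 0.99608203125
side [[459.03729589   0.         323.03331963]
 [  0.         459.03729589 197.06931543]
 [  0.           0.           1.        ]] [[ 0.99490358 -0.10077498 -0.00335583]
 [-0.06386063 -0.60401158 -0.79441289]
 [ 0.07802999  0.79057853 -0.60736884]] [-0.48736905  0.1326658   1.15133566] 0.99608203125
0.1 [ 0.14142365 -0.50524792  0.25567268] [ 9.90711686e-01  1.35977311e-01 -3.09650148e-06 -7.25332337e-04] [-0.44193452  0.18616735  0.11123611]
```

View pics/top0.png

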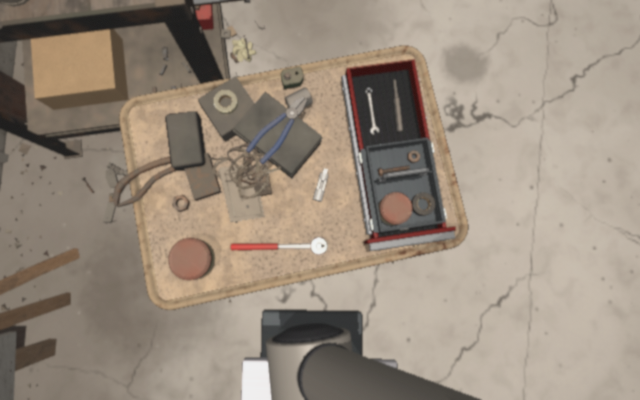

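View pics/side0.png

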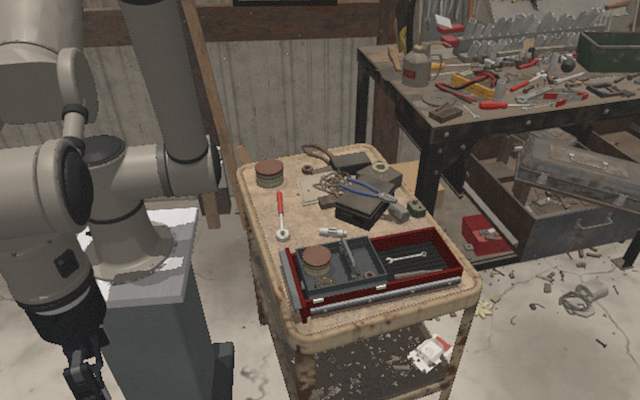

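The top view shows the drawer at about (345–455, 65–245). The tray is over its front half, with the small tin at (397,208). The large look-alike tin is at (190,258), out on the cart. The ratchet runs from (232,246) to (320,246), and the u-joint is at (321,184). Next I'll confirm with one enlarged crop.

```bash
cat > h.py <<'E'
from workcell import r, command_gripper, optics
import cv2, numpy as np
def ray(n,uv,z):
    m=optics.camera_model(n); c=-m["R"].T@m["t"]
    d=m["R"].T@np.linalg.inv(m["K"])@np.array([uv[0],uv[1],1.]); return c+d*(z-c[2])/d[2]
def proj(n,X):
    m=optics.camera_model(n); p=m["K"]@(m["R"]@np.asarray(X,float)+m["t"]); return p[:2]/p[2]
def cloud(n,d):
    m=optics.camera_model(n); v,u=np.indices(d.shape)
    P=np.stack([u,v,np.ones_like(u)],-1)@np.linalg.inv(m["K"]).T*d[...,None]
    return (P-m["t"])@m["R"]
E
python3 - <<'E'
from h import *
im=cv2.imread("pics/top0.png"); 
cv2.imwrite("pics/crop1.png",cv2.resize(im[55:265,220:475],None,fx=2.8,fy=2.8,interpolation=cv2.INTER_CUBIC))
W=cloud("top",np.load("top0.npy"))
hsv=cv2.cvtColor(im,cv2.COLOR_BGR2HSV)
for n,(u0,u1,v0,v1) in dict(draw=(335,470,50,255),rat=(222,335,225,262)).items():
    m=np.zeros(im.shape[:2],bool); m[v0:v1,u0:u1]=1
    z=W[...,2]
    red=((hsv[...,0]<8)|(hsv[...,0]>172))&(hsv[...,1]>150)&m
    for lo in ((.03,.045,.06,.09) if n=="draw" else (.005,)):
        k=m&(z>lo); c=max(cv2.findContours(k.astype(np.uint8),0,2)[0],key=cv2.contourArea)
        pts=W[k][:,:2].astype(np.float32)
        (cx,cy),(w,h),a=cv2.minAreaRect(pts); print(n,lo,k.sum(),cx,cy,w,h,a)
    pts=W[red&(z>.004)]; print("red",len(pts),cv2.minAreaRect(pts[:,:2].astype(np.float32)))
k=np.zeros(im.shape[:2],bool);k[60:245,340:465]=1;k&=(W[...,2]>.09)
print(np.c_[np.argwhere(k),np.round(W[k],3)][:60])
E
```

```text
draw 0.03 8772 0.5704053640365601 -0.08377678692340851 0.39210864901542664 0.31669849157333374 9.358701705932617
draw 0.045 5526 0.5704053640365601 -0.08377678692340851 0.39210864901542664 0.31669849157333374 9.358701705932617
draw 0.06 1992 0.4865073561668396 -0.0843346118927002 0.1922694891691208 0.29989880323410034 12.057456016540527
draw 0.09 288 0.46452826261520386 -0.06996405124664307 0.042069919407367706 0.3021705746650696 34.727813720703125
red 1287 ((0.5750475525856018, -0.07631781697273254), (0.3755825161933899, 0.31324315071105957), 10.831123352050781)
rat 0.005 773 0.384565144777298 0.08220449090003967 0.057530004531145096 0.2257670760154724 7.287214279174805
red 141 ((0.379925400018692, 0.152837872505188), (0.0083796801045537, 0.07253730297088623), 0.883183479309082)
[[ 6.00e+01  3.67e+02  3.61e-01  4.20e-02  9.33e-01]
 [ 6.00e+01  4.18e+02  3.61e-01  4.20e-02  9.33e-01]
 [ 6.10e+01  3.57e+02  3.61e-01  4.20e-02  9.33e-01]
 [ 6.50e+01  4.11e+02  3.61e-01  4.20e-02  9.33e-01]
 [ 6.50e+01  4.40e+02  3.61e-01  4.20e-02  9.33e-01]
 [ 6.70e+01  4.50e+02  3.61e-01  4.20e-02  9
[... 2171 characters left out ...]
 9.33e-01]
 [ 1.60e+02  3.63e+02  3.61e-01  4.20e-02  9.33e-01]
 [ 1.60e+02  4.60e+02  3.61e-01  4.20e-02  9.33e-01]
 [ 1.63e+02  4.58e+02  3.61e-01  4.20e-02  9.33e-01]
 [ 1.64e+02  3.57e+02  3.61e-01  4.20e-02  9.33e-01]
 [ 1.65e+02  4.51e+02  3.61e-01  4.20e-02  9.33e-01]
 [ 1.66e+02  3.89e+02  3.61e-01  4.20e-02  9.33e-01]
 [ 1.67e+02  3.66e+02  3.61e-01  4.20e-02  9.33e-01]
 [ 1.68e+02  4.19e+02  5.35e-01 -1.85e-01  1.00e-01]
 [ 1.68e+02  4.20e+02  5.35e-01 -1.86e-01  1.02e-01]
 [ 1.68e+02  4.21e+02  5.35e-01 -1.89e-01  9.80e-02]
 [ 1.68e+02  4.22e+02  5.35e-01 -1.90e-01  1.02e-01]
 [ 1.68e+02  4.23e+02  5.35e-01 -1.92e-01  1.03e-01]
 [ 1.68e+02  4.24e+02  5.35e-01 -1.94e-01  1.02e-01]]
```

View pics/crop1.png

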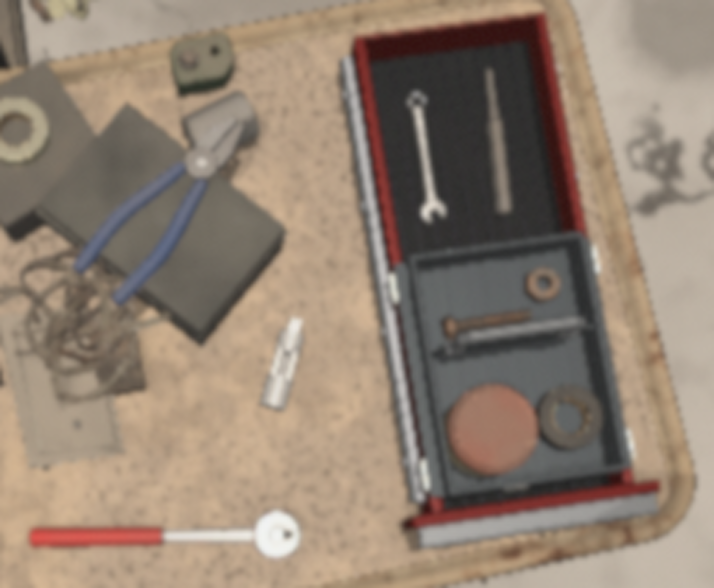

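Crop, in its own pixels: the bright bar (462,340)–(582,323) is the tray handle, with the rusty bolt next to it at (445,325). The two tins are the one in the tray at crop (492,428) and the larger one out on the cart at full-image (190,258). The one in the tray is smaller and stands in the front compartment as described, so it is the one to protect. The ratchet's red grip is to the left (+y) and its head is at crop (277,533). The u-joint is at (283,363).

```bash
python3 - <<'E'
from h import *
im=cv2.imread("pics/top0.png"); d=np.load("top0.npy"); W=cloud("top",d); z=W[...,2]; ok=(d>0)&(z<.3)
hsv=cv2.cvtColor(im,cv2.COLOR_BGR2HSV)
def roi(u0,u1,v0,v1):
    m=np.zeros(ok.shape,bool); m[v0:v1,u0:u1]=1; return m&ok
def big(k):
    n,l,s,_=cv2.connectedComponentsWithStats(k.astype(np.uint8)); return l==1+s[1:,4].argmax()
def rect(P): return cv2.minAreaRect(P[:,:2].astype(np.float32))
D=roi(335,470,50,255)
h=big(D&(z>.088)); P=W[h]; print("handle",h.sum(),rect(P),P.mean(0))
k=big(D&(z>.04)); print("rims+tray",rect(W[k]))
C=lambda u,v:(220+u/2.8,55+v/2.8)
for nm,uv,zz in [("pan L",(412,523),.056),("pan R",(658,487),.056),("back L",(357,40),.05),("back R",(548,15),.05),("han L",(462,340),.1),("han R",(582,323),.1),("tray FL",(440,497),.072),("tray FR",(630,468),.072)]:
    print(nm,ray("top",C(*uv),zz).round(4))
m=roi(222,335,225,262); red=((hsv[...,0]<8)|(hsv[...,0]>172))&(hsv[...,1]>130)&m; wh=(hsv[...,1]<45)&(hsv[...,2]>150)&m
k=big(cv2.morphologyEx((red|wh).astype(np.uint8),cv2.MORPH_CLOSE,np.ones((3,5)))>0)
ys,xs=np.nonzero(k); print("ratchet px",xs.min(),xs.max(),ys.min(),ys.max())
rr=big(red); Y,X=np.nonzero(rr); a=ray("top",(X.min()-.5,Y[X<X.min()+4].mean()),.012); b=ray("top",(xs.max()+.5,ys[xs>xs.max()-14].mean()),.02)
print("ratchet ends",a,b,np.linalg.norm(a-b),"mid",(a+b)/2,"grip z",np.median(z[rr]))
u=big((hsv[...,1]<60)&(hsv[...,2]>140)&roi(308,335,160,205)); Y,X=np.nonzero(u)
P=np.array([ray("top",p,.015) for p in zip(X,Y)]); print("ujoint",rect(P))
print("tin",ray("top",(397,208),.078), "bolt etc")
E
```

```text
handle 189 ((0.5267834663391113, -0.15941232442855835), (0.008299201726913452, 0.09105367958545685), 9.305254936218262) [ 0.52596929 -0.15715092  0.10214795]
rims+tray ((0.5812981128692627, -0.14987008273601532), (0.39210864901542664, 0.18272869288921356), 9.358701705932617)
pan L [ 0.3912 -0.0893  0.056 ]
pan R [ 0.4199 -0.2679  0.056 ]
back L [ 0.7568 -0.0489  0.05  ]
back R [ 0.7807 -0.1955  0.05  ]
han L [ 0.517  -0.1178  0.1   ]
han R [ 0.5307 -0.2021  0.1   ]
tray FL [ 0.4092 -0.1068  0.072 ]
tray FR [ 0.432  -0.2425  0.072 ]
ratchet px 231 327 237 254
ratchet ends [0.37836673 0.19050565 0.012     ] [ 0.38355616 -0.01181412  0.02      ] 0.2025443665613738 mid [0.38096144 0.08934576 0.016     ] grip z 0.014540269211409499
ujoint ((0.5141125321388245, 0.0025828909128904343), (0.021642904728651047, 0.07494340091943741), 75.47860717773438)
tin [ 0.45799429 -0.14545082  0.078     ] bolt etc
```

```bash
cat >> h.py <<'E'
YAW=np.deg2rad(9.1); EX=np.array([np.cos(YAW),np.sin(YAW),0]); EY=np.array([-EX[1],EX[0],0]); O=np.array([.587,-.150,0])
from scipy.spatial.transform import Rotation as Ro
def down(ydir):
    "pointing down, closing line along ydir; of the two half turns, the one with the smaller last joint"
    y=np.array([*ydir[:2],0.]); y/=np.linalg.norm(y); z=np.array([0,0,-1.])
    return [Ro.from_matrix(np.c_[np.cross(s*y,z),s*y,z]).as_quat() for s in (1,-1)]
def pick(p,ydir):
    c=[(np.abs(q[5]),k) for k,q in enumerate(r.solve_ik(p,o) if r.solve_ik(p,o) is not None else np.full(6,99.) for o in down(ydir))]
    return down(ydir)[min(c)[1]]
def st(*keys):
    s=r.read_state(); print({k:np.round(s[k],3) for k in ("time_s","eef_pos","grip_width","contact_force",*keys)})
E
python3 - <<'E'
from h import *
print(r.tip_extent)
H=np.array([.526,-.158,0])
o=pick(H+[0,0,.25],EX); print(o)
r.reach(H+[0,0,.2],o); command_gripper(.034); st("joint_positions")
print(r.tip_extent, r.move_straight(H+[0,0,.110],speed=.1,max_force=8)); st()
command_gripper(.016,20); st("grip_force")
im,d=optics.get_image("side"); u,v=proj("side",H+[0,0,.1]).astype(int)
cv2.imwrite("pics/handle.png",cv2.resize(im[v-70:v+70,u-100:u+100,::-1],None,fx=4,fy=4,interpolation=cv2.INTER_CUBIC))
E
```

```text
0.025
[0.64878422 0.76097243 0.         0.        ]
{'time_s': np.float64(2.542), 'eef_pos': array([ 0.526, -0.158,  0.2  ]), 'grip_width': np.float64(0.034), 'contact_force': array([-0.129, -0.294,  1.056]), 'joint_positions': array([-0.431,  0.436,  1.542, -0.   ,  1.163, -0.59 ])}
0.025 False
{'time_s': np.float64(3.592), 'eef_pos': array([ 0.526, -0.158,  0.111]), 'grip_width': np.float64(0.034), 'contact_force': array([ 0.106, -0.294, -0.142])}
{'time_s': np.float64(3.908), 'eef_pos': array([ 0.526, -0.158,  0.11 ]), 'grip_width': np.float64(0.016), 'contact_force': array([1.633, 1.31 , 0.597]), 'grip_force': np.float64(0.0)}
```

View pics/handle.png

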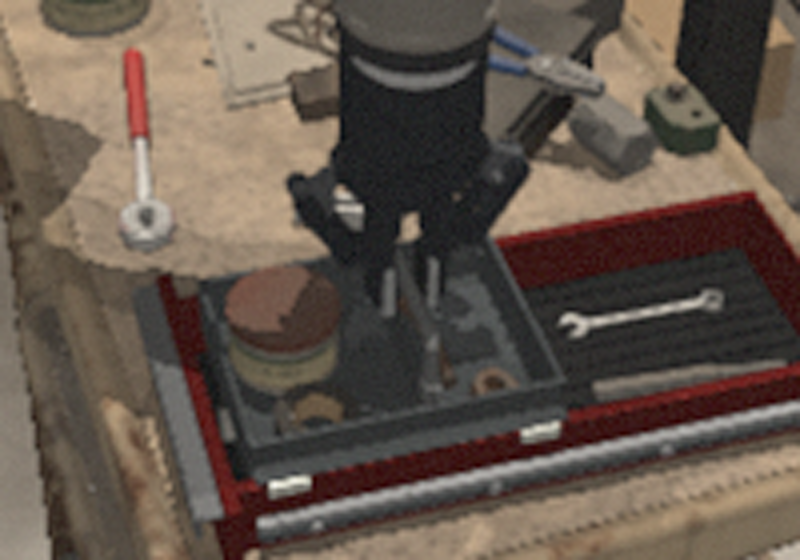

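The fingers straddle the handle at crop (410,280), clear of the tin at (285,330). Next I'll slide the tray back and look into the drawer.

```bash
python3 - <<'E'
from h import *
p=np.array(r.read_state()["eef_pos"]); 
print(r.move_straight(p+.187*EX,speed=.08,max_force=18)); st()
p=np.array(r.read_state()["eef_pos"]); r.move_straight(p-.003*EX,speed=.05); command_gripper(.034)
r.move_straight(np.array(r.read_state()["eef_pos"])+[0,0,.09],speed=.15)
r.movej([-1.2,.342,1.524,0,1.275,-.146]); st()
im,d=optics.get_image("top"); cv2.imwrite("pics/top1.png",im[:,:,::-1]); np.save("top1.npy",d)
cv2.imwrite("pics/crop2.png",cv2.resize(im[55:265,320:475,::-1],None,fx=2.8,fy=2.8,interpolation=cv2.INTER_CUBIC))
E
```

```text
True
{'time_s': np.float64(6.1), 'eef_pos': array([ 0.705, -0.129,  0.109]), 'grip_width': np.float64(0.016), 'contact_force': array([0.127, 0.341, 0.654])}
{'time_s': np.float64(9.417), 'eef_pos': array([ 0.26 , -0.456,  0.256]), 'grip_width': np.float64(0.034), 'contact_force': array([ 0.441, -0.366, -0.981])}
```

View pics/crop2.png

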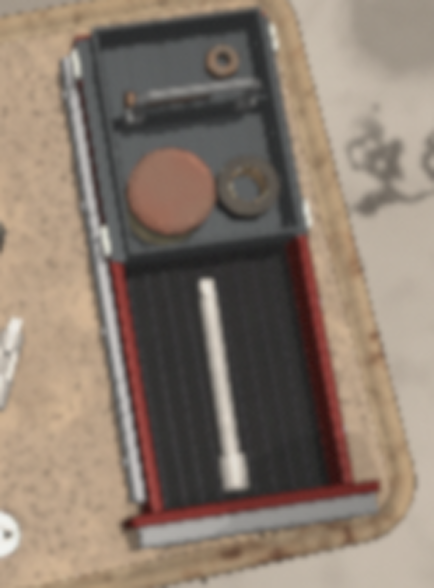

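The tray is back, and the bar lies uncovered from crop (206,280) to (234,488), with its wide socket end toward the front. The tin stands upright at (170,192).

```bash
python3 - <<'E'
from h import *
im=cv2.imread("pics/top1.png"); hsv=cv2.cvtColor(im,cv2.COLOR_BGR2HSV)
k=np.zeros(im.shape[:2],np.uint8); k[148:236,375:425]=1
k&=((hsv[...,2]>120)&(hsv[...,1]<70)).astype(np.uint8)
n,l,s,_=cv2.connectedComponentsWithStats(k); k=l==1+s[1:,4].argmax(); Y,X=np.nonzero(k)
P=np.array([ray("top",p,.018)[:2] for p in zip(X,Y)],np.float32); (c,(w,h),a)=cv2.minAreaRect(P); print(c,w,h,a)
vx,vy,x0,y0=cv2.fitLine(P,cv2.DIST_L2,0,.01,.01).ravel(); t=np.array([vx,vy,0.])*np.sign(vx); print("axis deg",np.degrees(np.arctan2(t[1],t[0])))
s=(P-[x0,y0])@t[:2]; m=np.array([x0,y0])+t[:2]*(s.min()+s.max())/2; print("len",np.ptp(s),"mid",m)
rel=np.r_[m,0]-O; print("drawer frame",rel@EX,rel@EY)
np.save("bar.npy",np.r_[m,t[:2]])
D=np.load("top1.npy"); print("z",np.percentile(cloud("top",D)[k][:,2],[10,50,90]))
E
```

```text
(0.5012210607528687, -0.16378647089004517) 0.16321097314357758 0.01822590082883835 6.3777384757995605
axis deg 7.64816278831669
len 0.16339311345971264 mid [ 0.50102147 -0.16219093]
drawer frame -0.08682448372987486 0.0015607071440624503
z [0.0130244  0.01732386 0.02237977]
```

```bash
python3 - <<'E'
from h import *
b=np.load("bar.npy"); m=np.r_[b[:2],0]; nrm=np.array([-b[3],b[2],0])
o=pick(m+[0,0,.2],nrm)
r.reach(m+[0,0,.16],o); command_gripper(.030)
print(r.move_straight(m+[0,0,.0345],speed=.08,max_force=6)); st()
command_gripper(0,60); r.hold(.1); st("grip_force")
r.move_straight(m+[0,0,.17],speed=.1); r.hold(.1); st("grip_force","joint_positions")
im,d=optics.get_image("side"); u,v=proj("side",m+[0,0,.15]).astype(int)
cv2.imwrite("pics/grip.png",cv2.resize(im[max(v-70,0):v+80,u-100:u+100,::-1],None,fx=3.5,fy=3.5,interpolation=cv2.INTER_CUBIC))
E
```

```text
False
{'time_s': np.float64(12.858), 'eef_pos': array([ 0.501, -0.162,  0.035]), 'grip_width': np.float64(0.03), 'contact_force': array([-0.316, -0.755,  0.194])}
{'time_s': np.float64(13.258), 'eef_pos': array([ 0.501, -0.162,  0.035]), 'grip_width': np.float64(0.011), 'contact_force': array([-0.747, -0.857,  6.24 ]), 'grip_force': np.float64(60.391)}
{'time_s': np.float64(14.867), 'eef_pos': array([ 0.501, -0.162,  0.169]), 'grip_width': np.float64(0.011), 'contact_force': array([-0.484, -0.282, -2.604]), 'grip_force': np.float64(59.325), 'joint_positions': array([-0.459,  0.432,  1.646, -0.   ,  1.066,  0.979])}
```

View pics/grip.png

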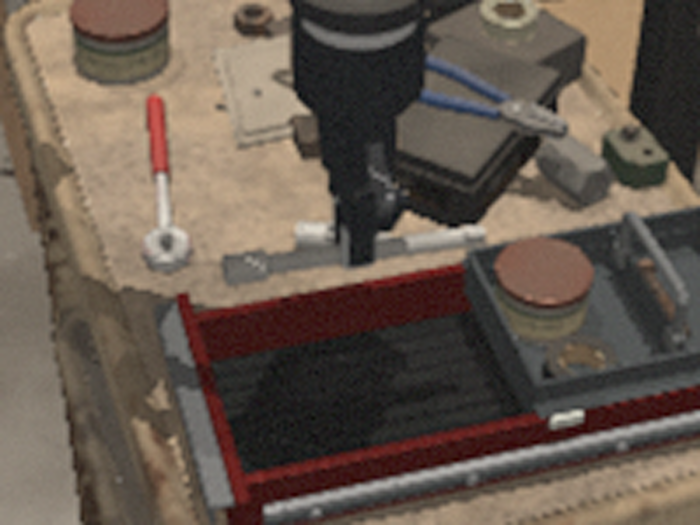

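The bar hangs level in the grip, from crop (225,268) to (480,235), and the u-joint behind it at (310,235) is untouched. Next is placing it.

```bash
python3 - <<'E'
from h import *
a=np.array([.37837,.19051]);b=np.array([.38356,-.01181]); ry=(a-b)/np.linalg.norm(a-b); rx=np.array([ry[1],-ry[0],0])
T=np.r_[(a+b)/2,0]+.052*rx
o=pick(T+[0,0,.17],rx); print(T,o)
r.reach(T+[0,0,.15],o); st("grip_force")
r.move_straight(T+[0,0,.06],speed=.12)
print(r.move_straight(T+[0,0,.0290],speed=.03,max_force=5)); st("grip_force")
command_gripper(.028,20); r.hold(.1)
r.move_straight(np.array(r.read_state()["eef_pos"])+[0,0,.12],speed=.12); st()
r.reach(np.array([.45,-.35,.26]),down(EX)[0] if False else pick(np.array([.45,-.35,.26]),EX)); st("joint_positions")
im,d=optics.get_image("top"); cv2.imwrite("pics/top2.png",im[:,:,::-1]); np.save("top2.npy",d)
E
```

```text
[0.4329479  0.09068349 0.        ] [0.69798138 0.71611591 0.         0.        ]
{'time_s': np.float64(15.942), 'eef_pos': array([0.434, 0.09 , 0.15 ]), 'grip_width': np.float64(0.011), 'contact_force': array([ 0.023,  0.531, -3.387]), 'grip_force': np.float64(59.323)}
True
{'time_s': np.float64(17.775), 'eef_pos': array([0.433, 0.091, 0.03 ]), 'grip_width': np.float64(0.011), 'contact_force': array([-0.448, -0.467,  6.057]), 'grip_force': np.float64(60.263)}
{'time_s': np.float64(19.333), 'eef_pos': array([0.432, 0.091, 0.149]), 'grip_width': np.float64(0.028), 'contact_force': array([0.474, 0.202, 0.387])}
{'time_s': np.float64(21.0), 'eef_pos': array([ 0.45 , -0.349,  0.26 ]), 'grip_width': np.float64(0.028), 'contact_force': array([-0.172,  0.806, -0.771]), 'joint_positions': array([-0.794,  0.422,  1.391,  0.   ,  1.329, -0.954])}
```

View pics/top2.png

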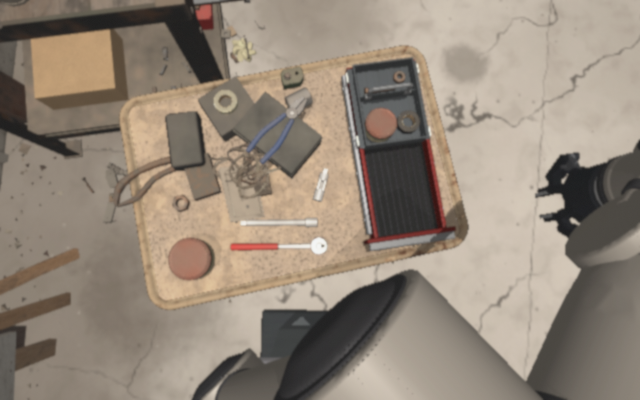

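The bar lies parallel beside the ratchet: bar at (238–316, 223), ratchet at (231–327, 246), with a clear gap between them. Next I'll pull the tray home.

```bash
python3 - <<'E'
from h import *
H=np.array([.704,-.1300,0])
o=pick(H+[0,0,.2],EX); r.reach(H+[0,0,.2],o); command_gripper(.034)
print(r.move_straight(H+[0,0,.110],speed=.1,max_force=8)); command_gripper(.016,20); st()
p=np.array(r.read_state()["eef_pos"])
print(r.move_straight(p-.205*EX,speed=.08,max_force=15)); st()
p=np.array(r.read_state()["eef_pos"])
print(r.move_straight(p-.012*EX,speed=.03,max_force=15)); st()
p=np.array(r.read_state()["eef_pos"]); r.move_straight(p+.004*EX,speed=.05); command_gripper(.034)
r.move_straight(np.array(r.read_state()["eef_pos"])+[0,0,.1],speed=.15)
r.movej([-1.2,.342,1.524,0,1.275,-.146]); st()
im,d=optics.get_image("top"); cv2.imwrite("pics/top3.png",im[:,:,::-1]); np.save("top3.npy",d)
W=cloud("top",d)
k=np.zeros(d.shape,np.uint8); k[60:245,340:465]=1; k&=((d>0)&(W[...,2]>.088)&(W[...,2]<.2)).astype(np.uint8)
n,l,s,_=cv2.connectedComponentsWithStats(k); P=W[l==1+s[1:,4].argmax()][:,:2].astype(np.float32); R=cv2.minAreaRect(P); print(R,"shift since start along x",(np.array(R[0])-[.52678,-.15941])@EX[:2])
cv2.imwrite("pics/crop3.png",cv2.resize(im[55:265,220:475,::-1],None,fx=2.8,fy=2.8,interpolation=cv2.INTER_CUBIC))
E
```

```text
False
{'time_s': np.float64(23.942), 'eef_pos': array([ 0.704, -0.13 ,  0.11 ]), 'grip_width': np.float64(0.016), 'contact_force': array([-0.293,  0.273,  0.028])}
True
{'time_s': np.float64(26.1), 'eef_pos': array([ 0.514, -0.161,  0.111]), 'grip_width': np.float64(0.016), 'contact_force': array([ 3.952,  2.459, -0.054])}
True
{'time_s': np.float64(26.342), 'eef_pos': array([ 0.514, -0.161,  0.111]), 'grip_width': np.float64(0.016), 'contact_force': array([3.232, 1.323, 0.366])}
{'time_s': np.float64(29.192), 'eef_pos': array([ 0.26 , -0.456,  0.256]), 'grip_width': np.float64(0.034), 'contact_force': array([-0.505,  0.013, -0.037])}
((0.5171470046043396, -0.16071148216724396), (0.008019776083528996, 0.09071988612413406), 9.065932273864746) shift since start along x -0.009717592558180544
```

View pics/crop3.png

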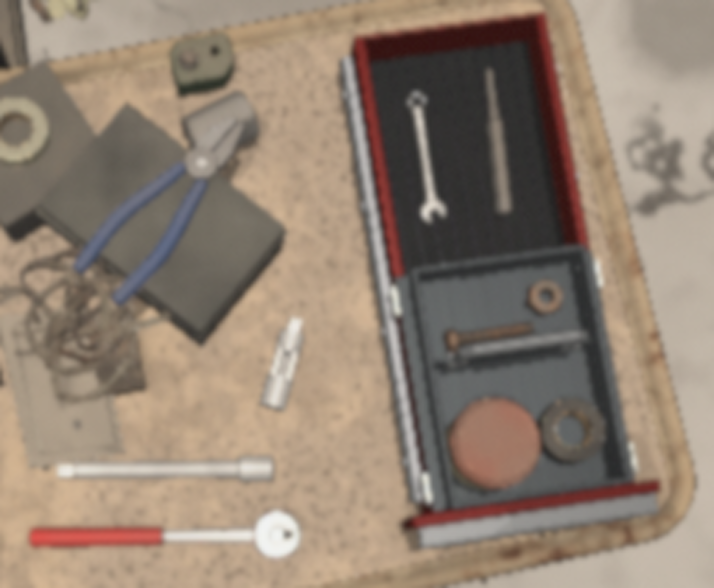

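The tray is against its front stop: it hit a hard stop twice at the same place, and the gap at the front panel has closed. The tin is upright at crop (495,442). The bar at (60–272, 469) lies beside the ratchet at (30–300, 535). The ratchet and u-joint haven't moved.

```bash
python3 -c "
from workcell import r
print(r.finish_job())"
```

```text
the job is handed in; nothing more can be done
None
```

Handed in after about 29 s of robot time: the bar lies beside the ratchet, parallel and not touching it, the tray is home, and the tin is upright in the last picture; no verdict was returned.

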